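# Gauge the welded post feet and unload the test rail

## Task

Pick up the probe and touch its tip onto the white spot of the reference block first, then onto the white spot on top of each post foot while the feet are still clipped in the rail, from the shortest foot to the tallest, and at last onto the reference block's spot once more, resting on each spot for about half a second. Then put the probe back standing on its rubber mat, lift every foot straight up out of its sprung catch and stand it upright on the floor of the tray. Do not knock a foot over, and leave the hammer, brush and pipe alone.

Things in the scene. Friction and masses are not known exactly. Their poses are not given: they have to be found in the camera images.
- rail: Fixed grey steel rail, 430 mm long (its y), 135 mm deep, 12 mm thick, with four nests at rail x = 0, y = -157.5, -52.5, 52.5, 157.5 mm, each with a sprung catch on the robot's side. A foot's plate lies in a nest with 1 mm play, underside 12 mm above the bench, between lips 10 mm high. Origin: on the bench under the middle of the nests; x points away from the robot, y along the row.
- mat: Fixed black rubber mat, 116 mm (its x) by 220 mm (its y), 3 mm thick, flat on the bench. Origin: centre of its underside.
- probe: Loose hand probe, 0.32 kg, standing on a foot and a nose. Grey bar 132 mm long (its x, -70 to +62 mm), 22 mm wide, 22 mm high (z = 26 to 48 mm). Rear foot at x = -60 mm: grey, 70 mm wide (y), 12 mm thick. Nose at x = +50 mm: thin steel, straight down. Origin: level of its underside, x = 0; z up. Grip the bar across y near x = -15 mm.
- probe_tip (a point): The lowest point of the probe's nose (radius 5 mm), 50 mm ahead of the probe's origin. The nose is sprung: it yields upward up to 8 mm, from 1.5 N at first touch to 3.9 N at the end of its travel.
- ref_block: Loose brass reference block lying on the bench, 50 (x) by 90 (y) by 30 mm high, 0.8 kg. Origin: centre of its underside.
- ref_spot (a point): Centre of the white 20 mm round spot in the middle of the reference block's top, 30 mm above the bench.
- tray: Fixed aluminium tray, 186 mm (its x) by 218 mm (its y), walls 5 mm thick and 14 mm high, floor 5 mm above the bench, no dividers; big enough for four feet in two rows of two. Origin: centre of its underside.
- hammer: Bystander: a hammer lying beyond the rail; leave it alone.
- brush: Bystander: a wooden wire brush lying beyond the rail; leave it alone.
- pipe: Bystander: a round steel pipe stub 64 mm across and 85 mm tall standing beyond the rail; leave it alone.
- foot_a: Welded post foot, the shortest of the four, 85 mm tall overall, 0.4 to 0.8 kg: a base plate 60 (x) by 80 (y) by 8 mm with a 40 mm square closed tube standing in its middle. May be absent. At the start clipped in one of the rail's nests. Origin: centre of the plate's underside; z up.
- foot_a_spot (a point): Centre of the white 20 mm round spot in the middle of that foot's flat top, 85 mm above its origin.
- foot_b: Welded post foot, the second shortest of the four, 100 mm tall overall, 0.4 to 0.8 kg: a base plate 60 (x) by 80 (y) by 8 mm with a 40 mm square closed tube standing in its middle. May be absent. At the start clipped in one of the rail's nests. Origin: centre of the plate's underside; z up.
- foot_b_spot (a point): Centre of the white 20 mm round spot in the middle of that foot's flat top, 100 mm above its origin.
- foot_c: Welded post foot, the second tallest of the four, 115 mm tall overall, 0.4 to 0.8 kg: a base plate 60 (x) by 80 (y) by 8 mm with a 40 mm square closed tube standing in its middle. May be absent. At the start clipped in one of the rail's nests. Origin: centre of the plate's underside; z up.
- foot_c_spot (a point): Centre of the white 20 mm round spot in the middle of that foot's flat top, 115 mm above its origin.
- foot_d: Welded post foot, the tallest of the four, 130 mm tall overall, 0.4 to 0.8 kg: a base plate 60 (x) by 80 (y) by 8 mm with a 40 mm square closed tube standing in its middle. May be absent. At the start clipped in one of the rail's nests. Origin: centre of the plate's underside; z up.
- foot_d_spot (a point): Centre of the white 20 mm round spot in the middle of that foot's flat top, 130 mm above its origin.
- probe_nose: The sprung steel nose of the probe, the part that must touch; its origin is the probe tip.
- catch0 (a joint): Travel (m) of the sprung catch of the nest at rail y = -157.5 mm: 0 closed. A brass roller, radius 14 mm, overhangs the plate's front (-x) edge by 3 mm; its steel housing is 40 mm wide, top 44 mm above the bench, at rail x = -53 to -87 mm. A straight upward pull of about 8 N beyond the foot's weight springs it back and frees the foot.
- catch1 (a joint): The same for the nest at rail y = -52.5 mm.
- catch2 (a joint): The same for the nest at rail y = 52.5 mm.
- catch3 (a joint): The same for the nest at rail y = 157.5 mm.
Mind the look-alikes: they are no part of the job. Leave any green look-alike of the foot_d alone. Leave any turquoise or yellow look-alike of the foot_b alone.

How it is judged:
On the way, in this order (a step that is already met when the one before it is completed fails the run):
1. the held probe's tip rests on the reference block's spot (within 10 mm of its centre, 0.3 s) (distance between probe_tip and ref_spot below 0.01 m and contact force between probe_nose and ref_block above 0.5 N and contact force between the fingers and probe above 0.5 N), for 0.3 s.
2. the probe's tip rests on the spot of the shortest foot (85 mm), still clipped in the rail (within 10 mm of its centre, 0.3 s) (distance between probe_tip and foot_a_spot below 0.01 m and contact force between probe_nose and foot_a above 0.5 N and z of foot_a in the frame of rail below 0.018 m and x of foot_a in the frame of rail between -0.01 and 0.01 m), for 0.3 s.
3. the probe's tip rests on the spot of the second shortest foot (100 mm), still clipped in the rail (within 10 mm of its centre, 0.3 s) (distance between probe_tip and foot_b_spot below 0.01 m and contact force between probe_nose and foot_b above 0.5 N and z of foot_b in the frame of rail below 0.018 m and x of foot_b in the frame of rail between -0.01 and 0.01 m), for 0.3 s.
4. the probe's tip rests on the spot of the second tallest foot (115 mm), still clipped in the rail (within 10 mm of its centre, 0.3 s) (distance between probe_tip and foot_c_spot below 0.01 m and contact force between probe_nose and foot_c above 0.5 N and z of foot_c in the frame of rail below 0.018 m and x of foot_c in the frame of rail between -0.01 and 0.01 m), for 0.3 s.
5. the probe's tip rests on the spot of the tallest foot (130 mm), still clipped in the rail (within 10 mm of its centre, 0.3 s) (distance between probe_tip and foot_d_spot below 0.01 m and contact force between probe_nose and foot_d above 0.5 N and z of foot_d in the frame of rail below 0.018 m and x of foot_d in the frame of rail between -0.01 and 0.01 m), for 0.3 s.
6. after the feet, the held probe's tip rests on the reference block's spot (within 10 mm of its centre, 0.3 s) again (all of step 1), for 0.3 s.
At the end, for the whole second after the job is handed in: Every foot present stands upright and still on the tray's floor (tilt under 0.08 rad, inside the walls), and the probe stands still and upright on the mat (its origin over the mat) (x of foot_a in the frame of tray between -0.075 and 0.075 m and y of foot_a in the frame of tray between -0.085 and 0.085 m and z of each of foot_a, foot_b, foot_c, foot_d in the frame of tray below 0.009 m and angle between each of foot_a, foot_b, foot_c, foot_d's own z axis and vertical below 0.08 rad and linear speed of each of foot_a, foot_b, foot_c, foot_d, probe below 0.02 m/s and x of foot_b in the frame of tray between -0.075 and 0.075 m and y of foot_b in the frame of tray between -0.085 and 0.085 m and x of foot_c in the frame of tray between -0.075 and 0.075 m and y of foot_c in the frame of tray between -0.085 and 0.085 m and x of foot_d in the frame of tray between -0.075 and 0.075 m and y of foot_d in the frame of tray between -0.085 and 0.085 m and x of probe in the frame of mat between -0.055 and 0.055 m and y of probe in the frame of mat between -0.11 and 0.11 m and z of probe in the frame of mat below 0.009 m and angle between probe's own z axis and vertical below 0.12 rad); the robot touches nothing.
It fails at once if a post foot is knocked over (angle between any of foot_a, foot_b, foot_c, foot_d's own z axis and vertical above 0.8 rad).
It fails at once if a bystander (hammer, brush or pipe) is moved more than 30 mm (distance of any of hammer, brush, pipe from where it was at the start of the episode above 0.03 m).
Of foot_a, foot_b, foot_c, foot_d only 2 to 4 are there at a start; the rules pass over those that are not, and their reading is None.
At some moment in a run one of probe, ref_block may be knocked a few centimetres aside while the robot is not near it.
It also fails if it takes over 210 s, if anything falls off the work surface, if the arm or the gripper's body presses on something with over 40 N, if the wrist force passes 120 N, or if a joint passes its speed limit or range.

## Robot

A 6-joint arm with a two-finger parallel gripper is mounted at the origin on the work surface. World frame = base frame: x ahead of the robot, y to its left, z up, the work surface at z = 0. Lengths are in m, angles in rad, forces in N, time in s.
With the tool pointing down it reaches from about 0.35 to 0.975 m from the base axis. Payload 4.9 kg.
Tool frame: the origin (TCP) lies at the very end of the fingers, on their centre line; the grasp point (between the pads) lies 19 mm behind it; z points along the fingers, y is the line along which they close (so a half turn about z gives the same grasp; the last joint's range is limited). The gripper opens to 85 mm and grips with 20 to 120 N. Pads are 22 mm wide; open, the fingers measure 114 mm over their backs; the gripper's body (76 mm by 85 mm) begins 54 mm behind the grasp point. The pads swing forward as they close: fully open they stand 13 mm farther back than shut.
Start: joints at [-1.426, 0.053, 1.613, -0, 1.476, -0.119], TCP at [0.163, -0.603, 0.231] pointing down, gripper open.
Joint ranges: [-3.01, 3.01], [-1.01, 2.22], [0.06, 2.58], [-1.02, 4.17], [0.09, 2.62], [-3.14, 3.14]. Speed limits (rad/s): [2.57, 2.57, 3.14, 3.14, 3.14, 3.14].

## Interface

Orientations are given as a rotation vector (axis times angle).
In Python, from station import ctrl gives the robot as it stands. The module is installed in compiled form; this text tells all that it offers.
- The arm moves only by the tool jog_arm, never from a script. Its argument "steps" is a list of rows, each an object with "delta_rot": the turn, a rotation vector about the tool's x, y, z in degrees, a list of three; "linear": the shift along the tool's x, y, z in m, a list of three; "grip": the finger opening in m, from 0 to 0.0854. In form: [{"delta_rot": [rx, ry, rz], "linear": [x, y, z], "grip": grip}, ...]. A call has 1 to 10 rows; each row shifts and turns the commanded pose from where the row before left it, along the tool's axes as they then stand; what a row does not reach is not made up. A row lasts 1/10 s, in which the tool goes at most 50 mm and 8.59 degrees, less where a joint would pass 70% of its speed; a pose out of reach is approached as far as the arm can. A call with a gripper value outside its range is refused whole. The fingers move at their own pace and stop on an object; "newtons" is the grip in N (left out, the last holds). Time passes only in rows, so rows that do not move let the fingers close. It gives the time, the measured TCP pose, the force, the opening and the grip force at its end, in the units of the state.
- ctrl.get_obs(): the state, without advancing time (a new reading comes with each control period).
- ctrl.get_image(name): name is "scene" or "top" or "wrist"; returns (picture, depth): 420x560x3 uint8, red, green, blue; 420x560 float32, m along the optical axis (not along the pixel's ray), 0 where there is no reading.
- ctrl.camera_info(name): a dict with "camera_matrix" (3x3 intrinsics, pixels), "R" (3x3) and "t" (3): a world point X has camera coordinates R X + t; the wrist camera has in their place "T_tool_cam" (4x4, takes a point from camera to tool coordinates, whose origin is the TCP and whose axes are the flange's). Camera axes: x right, y down, z forward; pixel columns grow to the right and rows downward; lengths in m; the calibration is good to about 2 mm. A picture is of the moment at which its call begins: read the wrist's pose just before it. camera_info takes no time and is no camera call.
- ctrl.finish_job(): hands the job in; it is judged then, once.
The state is a dict: "t": time; "q": joint angles; "dq": joint speeds; "effort": joint torques, N m; "tool_pos": TCP position; "tool_rot": TCP orientation; "contact_force": force on the tool from outside, world axes, zero at the start; "wrist_torque": the same for the moment, N m; "opening": finger opening in m; "grip_force": force on a finger pad.
Only numpy, scipy, OpenCV 4.12 (cv2) and the standard library are available. Lean on these libraries where they do the work, as an engineer would, in place of code of your own. Each camera call takes 0.05 s, during which the arm holds its last target. There are 200 camera calls.

## Working session

There is one attempt and no reset: what is moved stays moved. The work goes in short steps, Python scripts to look and compute and a tool call to move; the robot and the scene stay as the last step left them, time stands still between calls to the robot, and variables do not carry over. Pictures are saved under pics/ and viewed, at most 14 in all, crops included, and the job is handed in when it is done.

Besides the shell and the picture viewer there is one more tool, called as a command line: name --argument value ..., lists and objects as JSON in quotes. jog_arm: Moves the arm, as the interface text tells. Its arguments: {"type":"object","properties":{"steps":{"type":"array"},"newtons":{"type":"number"}},"required":["steps"]}

```bash
mkdir -p pics; cat > h.py <<'E'
import numpy as np, cv2
from station import ctrl
from scipy.spatial.transform import Rotation as Ro
def snap(n,f):
    o=ctrl.get_obs(); im,d=ctrl.get_image(n); cv2.imwrite('pics/%s.png'%f,im[:,:,::-1]); np.savez('pics/%s.npz'%f,im=im,d=d,p=o['tool_pos'],r=o['tool_rot'],n=n)
    return im,d
def cam(n,p=None,r=None):
    c=ctrl.camera_info(n);K=np.array(c['camera_matrix'])
    if n=='wrist':
        T=np.eye(4);T[:3,:3]=Ro.from_rotvec(r).as_matrix();T[:3,3]=p
        T=T@np.array(c['T_tool_cam']); return K,T[:3,:3],T[:3,3]
    R=np.array(c['R']);return K,R.T,-R.T@np.array(c['t'])
def cloud(f):
    z=np.load('pics/%s.npz'%f);K,R,t=cam(str(z['n']),z['p'],z['r'])
    v,u=np.mgrid[:420,:560];d=z['d']
    P=np.stack([(u-K[0,2])/K[0,0]*d,(v-K[1,2])/K[1,1]*d,d],-1)@R.T+t
    P[d==0]=np.nan
    return z['im'],P
def ray(f,u,v,h):
    z=np.load('pics/%s.npz'%f);K,R,t=cam(str(z['n']),z['p'],z['r'])
    w=R@np.linalg.solve(K,[u,v,1]);return t+w*(h-t[2])/w[2]
E
python3 - <<'E'
from h import *
snap('top','top0');snap('scene','sc0');print(ctrl.get_obs())
for n in('top','wrist','scene'):print(n,ctrl.camera_info(n))
E
```

```text
{'t': 0.1, 'q': array([-1.42598570e+00,  5.32901665e-02,  1.61414693e+00,  2.22952738e-05,
        1.47603055e+00, -1.18993279e-01]), 'dq': array([-0.00058413, -0.00028236, -0.0048679 , -0.00093531, -0.00101695,
        0.00081771]), 'effort': array([ 4.05279234e-04, -3.94906211e+01, -3.71361279e+01, -9.72126418e-05,
        3.89600420e-03, -2.27763587e-05]), 'tool_pos': array([ 0.1628998 , -0.60281034,  0.23019222]), 'tool_rot': array([-3.11244495e+00, -4.12931735e-01,  3.15792107e-06]), 'contact_force': array([-0.02340616, -0.36549097, -0.69869813]), 'wrist_torque': array([-0.02752101,  0.06054085, -0.01731462]), 'grip_force': 0.0, 'opening': 0.08509067104512891}
top {'camera_matrix': array([[418.14121714,   0.        , 277.94984828],
       [  0.        , 418.14121714, 211.4619659 ],
       [  0.        ,   0.        ,   1.        ]]), 'R': array([[-5.14070739e-03, -9.99591277e-01,  2.81220952e-02],
       [-9.81586915e-01, -3.25845655e-04, -1.91015767e-01],
       [ 1.90946858e-01, -2.85862368e-02, -9.81184042e-01]]), 't': array([0.03091515, 0.58396165, 1.02528784])}
wrist {'came
[... 205 characters left out ...]
 -9.54739990e-01, -2.97441382e-01,
         7.62208971e-02],
       [ 9.99999860e-01, -4.96682889e-04,  1.80127823e-04,
         9.29219597e-06],
       [-3.19709281e-04, -2.97441264e-01,  9.54740065e-01,
        -1.42569750e-01],
       [ 0.00000000e+00,  0.00000000e+00,  0.00000000e+00,
         1.00000000e+00]])}
scene {'camera_matrix': array([[522.22158612,   0.        , 283.25764639],
       [  0.        , 522.22158612, 204.04817121],
       [  0.        ,   0.        ,   1.        ]]), 'R': array([[ 0.42807484,  0.90360813,  0.01562976],
       [ 0.7177977 , -0.32943943, -0.61338089],
       [-0.5491069 ,  0.27379193, -0.78963257]]), 't': array([-0.27309445, -0.31582987,  1.9365508 ])}
```

View pics/top0.png

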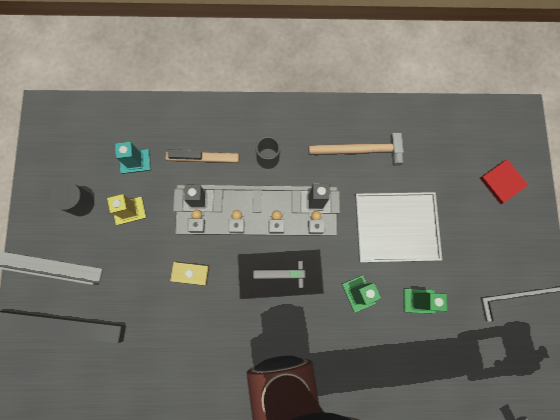

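View pics/sc0.png

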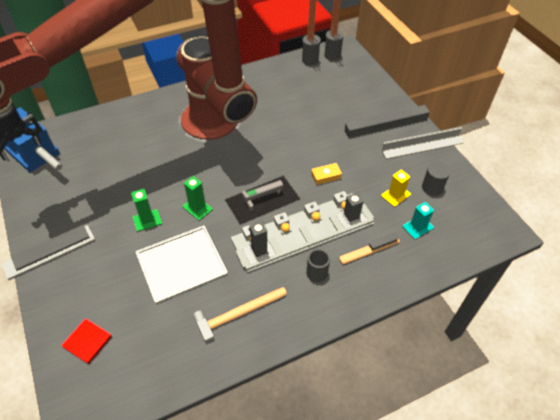

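Top view: two dark feet, at (195,190) and (320,190) in the end nests; probe at (280,273) on the mat with its foot at u≈300, so its nose points left (+y). Brass block at (190,273), tray at (398,228). Green, yellow and turquoise look-alikes stand free.

```bash
python3 - <<'E'
from h import *
im,P=cloud('top0');
for (u,v) in [(192,192),(321,191),(280,273),(256,274),(189,273),(398,228),(245,258),(268,143)]:print((u,v),P[v,u].round(3))
hsv=cv2.cvtColor(im,cv2.COLOR_RGB2HSV)
w=((hsv[...,1]<50)&(hsv[...,2]>150)).astype('uint8')
n,l,s,c=cv2.connectedComponentsWithStats(w)
for i in range(1,n):
    if 15<s[i,4]<400:
        z=np.nanmedian(P[l==i][:,2]);print('white',c[i].round(1),s[i],z.round(3),ray('top0',*c[i],z).round(4))
Z=P[...,2]
for nm,b,lo,hi in [('probe',(235,245,330,300),.035,.06),('block',(165,258,212,290),.022,.04),('tray',(345,180,452,272),.012,.03),('foot',(180,175,210,215),.06,.2),('foot',(305,175,335,215),.06,.2)]:
    m=np.zeros_like(w);x0,y0,x1,y1=b;m[y0:y1,x0:x1]=((Z>lo)&(Z<hi))[y0:y1,x0:x1]
    q=P[m>0];r=cv2.minAreaRect((q[:,:2]*1000).astype('float32'));print(nm,r,np.median(q[:,2]).round(4),len(q))
K,R,t=cam('top');print(t)
E
```

```text
(192, 192) [0.622 0.242 0.111]
(321, 191) [ 0.618 -0.072  0.141]
(280, 273) [0.427 0.025 0.047]
(256, 274) [0.425 0.086 0.047]
(189, 273) [0.429 0.257 0.03 ]
(398, 228) [ 0.549 -0.298  0.002]
(245, 258) [0.469 0.116 0.001]
(268, 143) [0.776 0.055 0.04 ]
white [397.8 145.5] [393 133  10  29 201] 0.025 [ 0.776  -0.3043  0.0254]
white [122.6 149.2] [119 146   8   8  51] 0.1 [0.7355 0.4222 0.1   ]
white [180.5 186. ] [178 185   6   3  18] 0.022 [0.6601 0.2896 0.0219]
white [255.5 187.2] [202 185 109   5 361] 0.022 [0.6574 0.0888 0.0215]
white [321.1 190.5] [317 187   9   8  59] 0.142 [ 0.6189 -0.0721  0.1416]
white [332.8 188.1] [330 187   7   3  18] 0.022 [ 0.6551 -0.1205  0.0221]
white [191.7 191.6] [188 188   9   8  53] 0.112 [0.6228 0.2428 0.1123]
white [180.6 202.2] [174 190  22  21 233] 0.02 [0.6163 0.2882 0.0196]
white [116. 203.] [112 200   9   7  47] 0.099 [0.5967 0.4295 0.0995]
white [300.2 264.9] [299 262   3   7  18] 0.031 [ 0.4482 -0.028   0.0305]
white [ 43.3 275.4] [  0 267  93  17 162] 0.04 [0.4236 0.6189 0.0398]
white [188.7 273.1] [185 270   8   7  49] 0.03 [0.4284 0.25
[... 438 characters left out ...]
11  0.1305]
white [263.1 398. ] [262 388   4  23  41] 0.317 [0.1927 0.0655 0.3167]
probe ((424.3061218261719, 28.556400299072266), (129.58677673339844, 20.378162384033203), 89.6924057006836) 0.0505 463
block ((428.1512451171875, 258.9391784667969), (90.11856079101562, 50.0440788269043), 83.18202209472656) 0.0298 698
tray ((551.8366088867188, -293.5811462402344), (186.53024291992188, 219.2138671875), 1.015287160873413) 0.0142 505
foot ((620.9692993164062, 243.8448028564453), (41.091094970703125, 39.49354553222656), 88.94790649414062) 0.1106 357
foot ((617.7450561523438, -70.26546478271484), (40.1522331237793, 39.7540283203125), 0.6882363557815552) 0.1403 427
[0.37759255 0.06040192 1.11667255]
```

jog_arm --steps '[{"delta_rot": [0,0,-7.5],"linear": [0,0,0],"grip": 0.085},{"delta_rot": [0,0,-7.5],"linear": [0,0,0],"grip": 0.085},{"delta_rot": [0,0,-7.5],"linear": [0,0,0],"grip": 0.085},{"delta_rot": [0,0,-7.5],"linear": [0,0,0],"grip": 0.085},{"delta_rot": [0,0,-7.5],"linear": [0,0,0],"grip": 0.085},{"delta_rot": [0,0,-7.5],"linear": [0,0,0],"grip": 0.085},{"delta_rot": [0,0,-7.5],"linear": [0,0,0],"grip": 0.085},{"delta_rot": [0,0,-7.5],"linear": [0,0,0],"grip": 0.085},{"delta_rot": [0,0,-7.5],"linear": [0,0,0],"grip": 0.085},{"delta_rot": [0,0,-7.4],"linear": [0,0,0],"grip": 0.085}]'

```text
t: 1.1
tool_pos: [0.1629, -0.603, 0.2305]
tool_rot: [-2.215, -2.227, -0.001]
contact_force: [0.6, 0.6, -0.7]
opening: 0.0848
grip_force: 0.0
```

jog_arm --steps '[{"delta_rot": [0,0,0],"linear": [0.034,0.026,0],"grip": 0.085},{"delta_rot": [0,0,0],"linear": [0.034,0.026,0],"grip": 0.085},{"delta_rot": [0,0,0],"linear": [0.034,0.026,0],"grip": 0.085},{"delta_rot": [0,0,0],"linear": [0.034,0.026,0],"grip": 0.085},{"delta_rot": [0,0,0],"linear": [0.034,0.026,0],"grip": 0.085},{"delta_rot": [0,0,0],"linear": [0.034,0.026,0],"grip": 0.085},{"delta_rot": [0,0,0],"linear": [0.034,0.026,0],"grip": 0.085},{"delta_rot": [0,0,0],"linear": [0.034,0.026,0],"grip": 0.085},{"delta_rot": [0,0,0],"linear": [0.034,0.026,0],"grip": 0.085},{"delta_rot": [0,0,0],"linear": [0.034,0.026,0],"grip": 0.085}]'

```text
t: 2.1
tool_pos: [0.4235, -0.2616, 0.2309]
tool_rot: [-2.221, -2.221, 0.0]
contact_force: [1.2, -0.8, 1.1]
opening: 0.0847
grip_force: 0.0
```

jog_arm --steps '[{"delta_rot": [0,0,0],"linear": [0.04,0,0],"grip": 0.085},{"delta_rot": [0,0,0],"linear": [0.04,0,0],"grip": 0.085},{"delta_rot": [0,0,0],"linear": [0.04,0,0],"grip": 0.085},{"delta_rot": [0,0,0],"linear": [0.04,0,0],"grip": 0.085},{"delta_rot": [0,0,0],"linear": [0.04,0,0],"grip": 0.085},{"delta_rot": [0,0,0],"linear": [0.03,0,0],"grip": 0.085},{"delta_rot": [0,0,0],"linear": [0,0,0],"grip": 0.085}]'

```text
t: 2.8
tool_pos: [0.4224, -0.0305, 0.2309]
tool_rot: [-2.215, -2.226, -0.001]
contact_force: [-0.3, -0.2, -0.9]
opening: 0.0847
grip_force: 0.0
```

```bash
python3 - <<'E'
from h import *
im,_=snap('wrist','w1');im,P=cloud('w1')
Z=P[...,2]
m=(Z>.04)&(Z<.06)&(P[...,1]>-.06)&(P[...,1]<.12)&(abs(P[...,0]-.425)<.03)
r=cv2.minAreaRect((P[m][:,:2]*1000).astype('float32'));print(r,np.median(P[m][:,2]))
m=(Z>.022)&(Z<.04)&(P[...,1]>-.06)&(P[...,1]<.12)&(abs(P[...,0]-.425)<.06)
q=P[m];print(q.min(0),q.max(0),np.median(q,0))
E
```

```text
((426.5886535644531, 27.416728973388672), (21.99858283996582, 130.92483520507812), 0.2587546110153198) 0.05073454444846018
[ 0.39274787 -0.03359048  0.02209994] [ 0.46154034 -0.02216418  0.03407517] [ 0.41537899 -0.02719958  0.03051744]
```

View pics/w1.png

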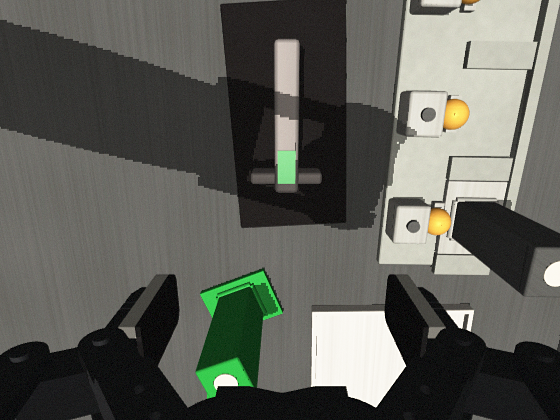

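The wrist view shows the probe bar running from (287,42) to (287,190), with its foot at v≈177, straight along world y.

jog_arm --steps '[{"delta_rot": [0,0,0],"linear": [0.024,0.002,0.02],"grip": 0.085},{"delta_rot": [0,0,0],"linear": [0.0235,0.002,0.03],"grip": 0.085},{"delta_rot": [0,0,0],"linear": [0,0,0.035],"grip": 0.085},{"delta_rot": [0,0,0],"linear": [0,0,0.035],"grip": 0.085},{"delta_rot": [0,0,0],"linear": [0,0,0.03],"grip": 0.085},{"delta_rot": [0,0,0],"linear": [0,0,0.025],"grip": 0.085},{"delta_rot": [0,0,0],"linear": [0,0,0.02],"grip": 0.085},{"delta_rot": [0,0,0],"linear": [0,0,0.015],"grip": 0.085},{"delta_rot": [0,0,0],"linear": [0,0,0],"grip": 0.085}]'

```text
t: 3.75
tool_pos: [0.4245, 0.0135, 0.0186]
tool_rot: [-2.22, -2.217, 0.006]
contact_force: [-0.5, -0.1, 0.7]
opening: 0.0848
grip_force: 0.0
```

jog_arm --steps '[{"delta_rot": [0,0,0],"linear": [0,0,0],"grip": 0.015},{"delta_rot": [0,0,0],"linear": [0,0,0],"grip": 0.015},{"delta_rot": [0,0,0],"linear": [0,0,0],"grip": 0.015},{"delta_rot": [0,0,0],"linear": [0,0,0],"grip": 0.015},{"delta_rot": [0,0,0],"linear": [0,0,0],"grip": 0.015},{"delta_rot": [0,0,0],"linear": [0,0,0],"grip": 0.015},{"delta_rot": [0,0,0],"linear": [0,0,0],"grip": 0.015},{"delta_rot": [0,0,0],"linear": [0,0,0],"grip": 0.015}]' --newtons 60

```text
t: 4.55
tool_pos: [0.4273, 0.0142, 0.0222]
tool_rot: [2.221, 2.221, 0.001]
contact_force: [-2.1, 0.2, 5.4]
opening: 0.0206
grip_force: 60.2
```

jog_arm --steps '[{"delta_rot": [0,0,0],"linear": [0,0,-0.01],"grip": 0.015},{"delta_rot": [0,0,0],"linear": [0,0,-0.02],"grip": 0.015},{"delta_rot": [0,0,0],"linear": [0,0,-0.03],"grip": 0.015},{"delta_rot": [0,0,0],"linear": [0,0,-0.03],"grip": 0.015},{"delta_rot": [0,0,0],"linear": [0,0,-0.03],"grip": 0.015},{"delta_rot": [0,0,0],"linear": [0,0,-0.03],"grip": 0.015},{"delta_rot": [0,0,0],"linear": [0,0,-0.03],"grip": 0.015},{"delta_rot": [0,0,0],"linear": [0,0,0],"grip": 0.015},{"delta_rot": [0,0,0],"linear": [0,0,0],"grip": 0.015},{"delta_rot": [0,0,0],"linear": [0,0,0],"grip": 0.015}]'

```text
t: 5.55
tool_pos: [0.4254, 0.0144, 0.1987]
tool_rot: [-2.219, -2.219, 0.004]
contact_force: [-0.9, 0.2, -2.7]
opening: 0.0214
grip_force: 59.4
```

```bash
python3 - <<'E'
from h import *
for n,f in(('wrist','w2'),('scene','sc2')):
    snap(n,f);im,P=cloud(f);z=np.load('pics/%s.npz'%f);p=z['p'];print(p,z['r'])
    D=P-p
    m=(D[...,1]>.02)&(D[...,1]<.11)&(abs(D[...,0])<.02)&(abs(D[...,2])<.06)
    q=D[m];print(f,len(q),np.percentile(q,[0,2,50,98,100],axis=0).round(4))
    t=q[q[:,2]>np.percentile(q[:,2],90)-.006]
    A=np.c_[t[:,:2],np.ones(len(t))];print('plane',np.linalg.lstsq(A,t[:,2],rcond=None)[0])
    print('rect',cv2.minAreaRect((t[:,:2]*1000).astype('float32')))
    lo=q[q[:,2]<-.005]; print('nose',len(lo),np.median(lo,0) if len(lo) else '',lo.min(0) if len(lo) else '')
im,P=cloud('w2')
m=(abs(P[...,2]-.03)<.006)&(abs(P[...,0]-.428)<.06)&(abs(P[...,1]-.258)<.08);print('block',cv2.minAreaRect((P[m][:,:2]*1000).astype('float32')))
E
```

```text
[0.42541716 0.01443054 0.1987048 ] [-2.21867853 -2.21944862  0.00389721]
w2 11625 [[-0.0109  0.02    0.023 ]
 [-0.0102  0.0215  0.0248]
 [ 0.0004  0.0529  0.0281]
 [ 0.0106  0.0783  0.0295]
 [ 0.0113  0.0796  0.0307]]
plane [-0.00539891 -0.00965602  0.02847323]
rect ((0.2154369354248047, 49.809234619140625), (59.61735153198242, 22.15217399597168), 89.94837951660156)
nose 0  
[0.42537372 0.01441788 0.19858122] [-2.21855652 -2.21917385  0.00426386]
sc2 149 [[-0.0107  0.0205 -0.0199]
 [-0.0089  0.0286 -0.0107]
 [ 0.0081  0.0584  0.0235]
 [ 0.0159  0.0767  0.0315]
 [ 0.0173  0.0783  0.0325]]
plane [-0.01174433  0.01092909  0.02655525]
rect ((2.3508338928222656, 57.457035064697266), (41.881656646728516, 26.665081024169922), 89.07027435302734)
nose 10 [ 0.00432908  0.06686575 -0.00975613] [ 0.0008633   0.06313728 -0.01993807]
block ((0.0, 0.0), (0.0, 0.0), 0.0)
```

View pics/w2.png

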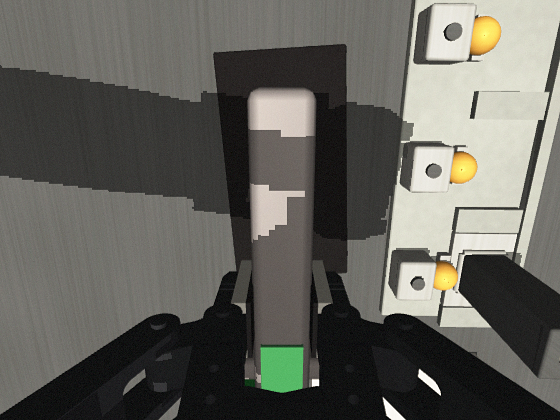

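The bar is gripped with its front end visible at (282,90). The tip lies about 67 mm ahead of the TCP and 20 mm below it.

jog_arm --steps '[{"delta_rot": [0,0,0],"linear": [0.02,0.001,0],"grip": 0.015},{"delta_rot": [0,0,0],"linear": [0.035,0.001,0.02],"grip": 0.015},{"delta_rot": [0,0,0],"linear": [0.035,0,0.02],"grip": 0.015},{"delta_rot": [0,0,0],"linear": [0.035,0,0.02],"grip": 0.015},{"delta_rot": [0,0,0],"linear": [0.03,0,0.02],"grip": 0.015},{"delta_rot": [0,0,0],"linear": [0.0216,0,0.02],"grip": 0.015},{"delta_rot": [0,0,0],"linear": [0,0,0],"grip": 0.015},{"delta_rot": [0,0,0],"linear": [0,0,0],"grip": 0.015},{"delta_rot": [0,0,0],"linear": [0,0,0],"grip": 0.015}]'

```text
t: 6.55
tool_pos: [0.429, 0.1903, 0.1015]
tool_rot: [2.221, 2.221, 0.0]
contact_force: [0.4, 0.5, -2.1]
opening: 0.0212
grip_force: 59.2
```

```bash
cat >> h.py <<'E'
def held(f='w3',n='wrist'):
    "tip offset from TCP, from the bar's top face in the wrist view"
    snap(n,f);im,P=cloud(f);p=np.load('pics/%s.npz'%f)['p'];D=P-p
    m=(D[...,1]>.02)&(D[...,1]<.11)&(abs(D[...,0])<.02)&(abs(D[...,2]-.028)<.008)
    q=D[m];e=np.percentile(q,99.5,axis=0);b=np.median(q,0)
    off=np.array([b[0],e[1]-.0115,b[2]-.048]);print('TCP',p.round(4),'tip off',off.round(4),'tip',(p+off).round(4));return im,P
def white(im,P,c,z,rad=.04,ztol=.01):
    w=(im.min(-1)>150)&(im.max(-1).astype(int)-im.min(-1)<40)&(np.linalg.norm(P[...,:2]-c,axis=-1)<rad)&(abs(P[...,2]-z)<ztol)
    print('white',w.sum(),P[w].mean(0).round(4))
def rect(P,c,z,rad=.06,ztol=.006):
    m=(np.linalg.norm(P[...,:2]-c,axis=-1)<rad)&(abs(P[...,2]-z)<ztol)
    print('rect',cv2.minAreaRect((P[m][:,:2]*1000).astype('float32')),np.median(P[m][:,2]).round(4))
E
python3 - <<'E'
from h import *
im,P=held('w3');white(im,P,[.428,.258],.03);rect(P,[.428,.258],.03)
snap('top','t3');im,P=cloud('t3');white(im,P,[.428,.258],.03);rect(P,[.428,.258],.03)
print(ctrl.get_obs()['contact_force'])
E
```

```text
TCP [0.429  0.1903 0.1015] tip off [-0.      0.0678 -0.0199] tip [0.429  0.2581 0.0816]
white 0 [nan nan nan]
rect ((429.68731689453125, 257.74774169921875), (90.05533599853516, 50.22035598754883), 83.24880981445312) 0.0299
white 0 [nan nan nan]
rect ((0.0, 0.0), (0.0, 0.0), 0.0) nan
[-1.26258531e-03 -9.20554783e-01 -2.86609917e+00]h.py:30: RuntimeWarning: Mean of empty slice.
  print('white',w.sum(),P[w].mean(0).round(4))
  ret = um.true_divide(
  return _methods._mean(a, axis=axis, dtype=dtype,
  ret = ret.dtype.type(ret / rcount)
```

jog_arm --steps '[{"delta_rot": [0,0,0],"linear": [0,0,0.02],"grip": 0.015},{"delta_rot": [0,0,0],"linear": [0,0,0.02],"grip": 0.015},{"delta_rot": [0,0,0],"linear": [0,0,0.01],"grip": 0.015},{"delta_rot": [0,0,0],"linear": [0,0,0.0055],"grip": 0.015},{"delta_rot": [0,0,0],"linear": [0,0,0],"grip": 0.015},{"delta_rot": [0,0,0],"linear": [0,0,0],"grip": 0.015},{"delta_rot": [0,0,0],"linear": [0,0,0],"grip": 0.015},{"delta_rot": [0,0,0],"linear": [0,0,0],"grip": 0.015},{"delta_rot": [0,0,0],"linear": [0,0,0],"grip": 0.015}]'

```text
t: 7.55
tool_pos: [0.4295, 0.191, 0.0465]
tool_rot: [2.221, 2.221, 0.002]
contact_force: [-0.3, -0.9, -0.0]
opening: 0.021
grip_force: 59.8
```

jog_arm --steps '[{"delta_rot": [0,0,0],"linear": [0,0,0],"grip": 0.015},{"delta_rot": [0,0,0],"linear": [0,0,0],"grip": 0.015}]'

```text
t: 7.75
tool_pos: [0.4294, 0.191, 0.0463]
tool_rot: [2.221, 2.221, 0.002]
contact_force: [1.3, 0.0, -0.7]
opening: 0.0214
grip_force: 59.8
```

jog_arm --steps '[{"delta_rot": [0,0,0],"linear": [0,0,-0.02],"grip": 0.015},{"delta_rot": [0,0,0],"linear": [0,0,-0.035],"grip": 0.015},{"delta_rot": [0,0,0],"linear": [0,0,-0.04],"grip": 0.015},{"delta_rot": [0,0,0],"linear": [0,0,-0.035],"grip": 0.015},{"delta_rot": [0,0,0],"linear": [0,0,-0.02],"grip": 0.015},{"delta_rot": [0,0,0],"linear": [0,0.02,0],"grip": 0.015},{"delta_rot": [0,0,0],"linear": [-0.005,0.04,0],"grip": 0.015},{"delta_rot": [0,0,0],"linear": [-0.005,0.04,0],"grip": 0.015},{"delta_rot": [0,0,0],"linear": [-0.005,0.04,0],"grip": 0.015},{"delta_rot": [0,0,0],"linear": [0,0.03,0],"grip": 0.015}]'

```text
t: 8.75
tool_pos: [0.6002, 0.1751, 0.1944]
tool_rot: [-2.222, -2.22, 0.002]
contact_force: [0.3, -0.1, -3.3]
opening: 0.0211
grip_force: 59.8
```

jog_arm --steps '[{"delta_rot": [0,0,0],"linear": [0,0.0223,0],"grip": 0.015},{"delta_rot": [0,0,0],"linear": [0,0,0],"grip": 0.015},{"delta_rot": [0,0,0],"linear": [0,0,0],"grip": 0.015},{"delta_rot": [0,0,0],"linear": [0,0,0],"grip": 0.015}]'

```text
t: 9.15
tool_pos: [0.6199, 0.176, 0.195]
tool_rot: [-2.22, -2.221, 0.002]
contact_force: [1.1, 0.5, -2.8]
opening: 0.0213
grip_force: 60.0
```

```bash
python3 - <<'E'
from h import *
im,P=held('w4');white(im,P,[.622,.243],.112);rect(P,[.622,.243],.112,.04)
E
```

```text
TCP [0.6199 0.176  0.195 ] tip off [-0.      0.0678 -0.0199] tip [0.6199 0.2438 0.1751]
white 0 [nan nan nan]
rect ((623.806640625, 242.91552734375), (39.08283233642578, 40.236236572265625), 88.8945541381836) 0.1117h.py:30: RuntimeWarning: Mean of empty slice.
  print('white',w.sum(),P[w].mean(0).round(4))
  ret = um.true_divide(
```

jog_arm --steps '[{"delta_rot": [0,0,0],"linear": [-0.001,0.003,0.02],"grip": 0.015},{"delta_rot": [0,0,0],"linear": [0,0,0.025],"grip": 0.015},{"delta_rot": [0,0,0],"linear": [0,0,0.015],"grip": 0.015},{"delta_rot": [0,0,0],"linear": [0,0,0.007],"grip": 0.015},{"delta_rot": [0,0,0],"linear": [0,0,0],"grip": 0.015},{"delta_rot": [0,0,0],"linear": [0,0,0],"grip": 0.015},{"delta_rot": [0,0,0],"linear": [0,0,0],"grip": 0.015},{"delta_rot": [0,0,0],"linear": [0,0,0],"grip": 0.015},{"delta_rot": [0,0,0],"linear": [0,0,0],"grip": 0.015}]'

```text
t: 10.1
tool_pos: [0.6248, 0.1751, 0.1298]
tool_rot: [2.221, 2.221, 0.003]
contact_force: [-0.2, -0.0, -0.2]
opening: 0.0209
grip_force: 60.2
```

jog_arm --steps '[{"delta_rot": [0,0,0],"linear": [0,0,0],"grip": 0.015},{"delta_rot": [0,0,0],"linear": [0,0,0],"grip": 0.015}]'

```text
t: 10.3
tool_pos: [0.6247, 0.175, 0.1293]
tool_rot: [2.221, 2.221, 0.002]
contact_force: [0.8, 1.3, -1.7]
opening: 0.0213
grip_force: 60.3
```

jog_arm --steps '[{"delta_rot": [0,0,0],"linear": [0,0,0.002],"grip": 0.015},{"delta_rot": [0,0,0],"linear": [0,0,0],"grip": 0.015},{"delta_rot": [0,0,0],"linear": [0,0,0],"grip": 0.015},{"delta_rot": [0,0,0],"linear": [0,0,0],"grip": 0.015},{"delta_rot": [0,0,0],"linear": [0,0,0],"grip": 0.015},{"delta_rot": [0,0,0],"linear": [0,0,0],"grip": 0.015}]'

```text
t: 10.9
tool_pos: [0.6242, 0.1748, 0.1269]
tool_rot: [2.221, 2.221, 0.001]
contact_force: [1.3, 1.3, -0.3]
opening: 0.0211
grip_force: 60.3
```

jog_arm --steps '[{"delta_rot": [0,0,0],"linear": [0,0,-0.01],"grip": 0.015},{"delta_rot": [0,0,0],"linear": [0,0,-0.03],"grip": 0.015},{"delta_rot": [0,0,0],"linear": [0,0,-0.03],"grip": 0.015},{"delta_rot": [0,0,0],"linear": [-0.03,0,0],"grip": 0.015},{"delta_rot": [0,0,0],"linear": [-0.045,0,0],"grip": 0.015},{"delta_rot": [0,0,0],"linear": [-0.045,0,0],"grip": 0.015},{"delta_rot": [0,0,0],"linear": [-0.045,0,0],"grip": 0.015},{"delta_rot": [0,0,0],"linear": [-0.045,-0.002,0],"grip": 0.015},{"delta_rot": [0,0,0],"linear": [-0.045,-0.002,0],"grip": 0.015},{"delta_rot": [0,0,0],"linear": [-0.04,0,0],"grip": 0.015}]'

```text
t: 11.9
tool_pos: [0.6186, -0.1222, 0.1963]
tool_rot: [-2.22, -2.22, 0.003]
contact_force: [-0.1, -0.0, -2.2]
opening: 0.021
grip_force: 60.1
```

jog_arm --steps '[{"delta_rot": [0,0,0],"linear": [-0.018,0,0],"grip": 0.015},{"delta_rot": [0,0,0],"linear": [0,0,0],"grip": 0.015},{"delta_rot": [0,0,0],"linear": [0,0,0],"grip": 0.015},{"delta_rot": [0,0,0],"linear": [0,0,0],"grip": 0.015}]'

```text
t: 12.3
tool_pos: [0.6199, -0.1367, 0.1965]
tool_rot: [-2.219, -2.223, 0.0]
contact_force: [0.0, 0.0, -2.4]
opening: 0.021
grip_force: 60.0
```

```bash
python3 - 2>/dev/null <<'E'
from h import *
im,P=held('w5');rect(P,[.619,-.071],.142,.04)
E
```

```text
TCP [ 0.6199 -0.1367  0.1965] tip off [ 0.0002  0.0678 -0.0199] tip [ 0.6201 -0.0689  0.1766]
rect ((620.24267578125, -72.07408142089844), (39.473182678222656, 40.12744140625), 88.7103042602539) 0.1416
```

jog_arm --steps '[{"delta_rot": [0,0,0],"linear": [-0.003,0,0.015],"grip": 0.015},{"delta_rot": [0,0,0],"linear": [0,0,0.015],"grip": 0.015},{"delta_rot": [0,0,0],"linear": [0,0,0.01],"grip": 0.015},{"delta_rot": [0,0,0],"linear": [0,0,0],"grip": 0.015},{"delta_rot": [0,0,0],"linear": [0,0,0],"grip": 0.015},{"delta_rot": [0,0,0],"linear": [0,0,0],"grip": 0.015},{"delta_rot": [0,0,0],"linear": [0,0,0],"grip": 0.015},{"delta_rot": [0,0,0],"linear": [0,0,0],"grip": 0.015},{"delta_rot": [0,0,0],"linear": [0,0,0],"grip": 0.015}]'

```text
t: 13.25
tool_pos: [0.6203, -0.1412, 0.1572]
tool_rot: [2.221, 2.221, 0.001]
contact_force: [-1.0, 1.6, -0.2]
opening: 0.0205
grip_force: 60.4
```

jog_arm --steps '[{"delta_rot": [0,0,0],"linear": [0,0,0.001],"grip": 0.015},{"delta_rot": [0,0,0],"linear": [0,0,0],"grip": 0.015},{"delta_rot": [0,0,0],"linear": [0,0,0],"grip": 0.015},{"delta_rot": [0,0,0],"linear": [0,0,0],"grip": 0.015},{"delta_rot": [0,0,0],"linear": [0,0,0],"grip": 0.015}]'

```text
t: 13.75
tool_pos: [0.6203, -0.1412, 0.1559]
tool_rot: [2.221, 2.222, 0.0]
contact_force: [-0.9, 0.6, 0.4]
opening: 0.0212
grip_force: 60.4
```

jog_arm --steps '[{"delta_rot": [0,0,0],"linear": [0,0,-0.015],"grip": 0.015},{"delta_rot": [0,0,0],"linear": [0,0,-0.025],"grip": 0.015},{"delta_rot": [0,0,0],"linear": [0.02,-0.01,0],"grip": 0.015},{"delta_rot": [0,0,0],"linear": [0.039,-0.022,0],"grip": 0.015},{"delta_rot": [0,0,0],"linear": [0.039,-0.022,0],"grip": 0.015},{"delta_rot": [0,0,0],"linear": [0.039,-0.022,0],"grip": 0.015},{"delta_rot": [0,0,0],"linear": [0.039,-0.022,0],"grip": 0.015},{"delta_rot": [0,0,0],"linear": [0.039,-0.022,0],"grip": 0.015},{"delta_rot": [0,0,0],"linear": [0.039,-0.022,0],"grip": 0.015},{"delta_rot": [0,0,0],"linear": [0.039,-0.022,0],"grip": 0.015}]'

```text
t: 14.75
tool_pos: [0.4552, 0.1528, 0.1965]
tool_rot: [2.221, 2.22, 0.001]
contact_force: [0.3, 1.0, -3.2]
opening: 0.0209
grip_force: 60.0
```

jog_arm --steps '[{"delta_rot": [0,0,0],"linear": [0.03,-0.02,0],"grip": 0.015},{"delta_rot": [0,0,0],"linear": [0.009,-0.007,0.02],"grip": 0.015},{"delta_rot": [0,0,0],"linear": [0,0,0.03],"grip": 0.015},{"delta_rot": [0,0,0],"linear": [0,0,0.03],"grip": 0.015},{"delta_rot": [0,0,0],"linear": [0,0,0],"grip": 0.015},{"delta_rot": [0,0,0],"linear": [0,0,0],"grip": 0.015},{"delta_rot": [0,0,0],"linear": [0,0,0],"grip": 0.015}]'

```text
t: 15.45
tool_pos: [0.4306, 0.191, 0.1182]
tool_rot: [2.22, 2.22, 0.005]
contact_force: [0.3, 0.5, -3.8]
opening: 0.0213
grip_force: 59.8
```

```bash
python3 - 2>/dev/null <<'E'
from h import *
im,P=held('w6');rect(P,[.428,.258],.03,.09)
E
```

```text
TCP [0.4306 0.191  0.1182] tip off [-0.0001  0.0678 -0.0199] tip [0.4305 0.2587 0.0983]
rect ((429.6787414550781, 257.7341613769531), (90.2678451538086, 50.0894889831543), 83.20603942871094) 0.0299
```

Aligned to within 1 mm, and the block has not moved. Go down 0.073.

jog_arm --steps '[{"delta_rot": [0,0,0],"linear": [-0.001,-0.001,0.025],"grip": 0.015},{"delta_rot": [0,0,0],"linear": [0,0,0.025],"grip": 0.015},{"delta_rot": [0,0,0],"linear": [0,0,0.015],"grip": 0.015},{"delta_rot": [0,0,0],"linear": [0,0,0.008],"grip": 0.015},{"delta_rot": [0,0,0],"linear": [0,0,0],"grip": 0.015},{"delta_rot": [0,0,0],"linear": [0,0,0],"grip": 0.015},{"delta_rot": [0,0,0],"linear": [0,0,0],"grip": 0.015},{"delta_rot": [0,0,0],"linear": [0,0,0],"grip": 0.015},{"delta_rot": [0,0,0],"linear": [0,0,0],"grip": 0.015},{"delta_rot": [0,0,0],"linear": [0,0,0],"grip": 0.015}]'

```text
t: 16.5
tool_pos: [0.429, 0.19, 0.0436]
tool_rot: [2.221, 2.22, 0.004]
contact_force: [1.0, 0.7, 0.4]
opening: 0.0211
grip_force: 60.5
```

jog_arm --steps '[{"delta_rot": [0,0,0],"linear": [0,0,0],"grip": 0.015},{"delta_rot": [0,0,0],"linear": [0,0,0],"grip": 0.015}]'

```text
t: 16.7
tool_pos: [0.4289, 0.19, 0.0433]
tool_rot: [2.221, 2.221, 0.003]
contact_force: [2.5, -0.4, 0.2]
opening: 0.0214
grip_force: 60.5
```

jog_arm --steps '[{"delta_rot": [0,0,0],"linear": [0,0,-0.02],"grip": 0.015},{"delta_rot": [0,0,0],"linear": [0,0,-0.035],"grip": 0.015},{"delta_rot": [0,0,0],"linear": [-0.03,-0.002,0],"grip": 0.015},{"delta_rot": [0,0,0],"linear": [-0.04,-0.001,0],"grip": 0.015},{"delta_rot": [0,0,0],"linear": [-0.045,0,0],"grip": 0.015},{"delta_rot": [0,0,0],"linear": [-0.04,0,0],"grip": 0.015},{"delta_rot": [0,0,0],"linear": [-0.021,0,0],"grip": 0.015},{"delta_rot": [0,0,0],"linear": [0,0,0.02],"grip": 0.015},{"delta_rot": [0,0,0],"linear": [0,0,0.025],"grip": 0.015},{"delta_rot": [0,0,0],"linear": [0,0,0.015],"grip": 0.015}]'

```text
t: 17.7
tool_pos: [0.4226, 0.0137, 0.035]
tool_rot: [-2.219, -2.218, 0.005]
contact_force: [-0.7, -0.3, -2.3]
opening: 0.0212
grip_force: 60.0
```

jog_arm --steps '[{"delta_rot": [0,0,0],"linear": [0,0,0.005],"grip": 0.015},{"delta_rot": [0,0,0],"linear": [0,0,0],"grip": 0.015},{"delta_rot": [0,0,0],"linear": [0,0,0],"grip": 0.015},{"delta_rot": [0,0,0],"linear": [0,0,0],"grip": 0.015}]'

```text
t: 18.1
tool_pos: [0.426, 0.0138, 0.0339]
tool_rot: [2.22, 2.221, 0.002]
contact_force: [-0.1, 0.3, -2.5]
opening: 0.0209
grip_force: 60.0
```

jog_arm --steps '[{"delta_rot": [0,0,0],"linear": [0,0,0.005],"grip": 0.015},{"delta_rot": [0,0,0],"linear": [0,0,0.004],"grip": 0.015},{"delta_rot": [0,0,0],"linear": [0,0,0.001],"grip": 0.015},{"delta_rot": [0,0,0],"linear": [0,0,0],"grip": 0.015},{"delta_rot": [0,0,0],"linear": [0,0,0],"grip": 0.015}]'

```text
t: 18.6
tool_pos: [0.4251, 0.0138, 0.0228]
tool_rot: [-2.221, -2.222, -0.0]
contact_force: [-0.5, -0.6, -2.9]
opening: 0.021
grip_force: 60.1
```

jog_arm --steps '[{"delta_rot": [0,0,0],"linear": [0,0,0.0007],"grip": 0.015},{"delta_rot": [0,0,0],"linear": [0,0,0],"grip": 0.015},{"delta_rot": [0,0,0],"linear": [0,0,0],"grip": 0.03},{"delta_rot": [0,0,0],"linear": [0,0,0],"grip": 0.05},{"delta_rot": [0,0,0],"linear": [0,0,0],"grip": 0.085},{"delta_rot": [0,0,0],"linear": [0,0,0],"grip": 0.085},{"delta_rot": [0,0,0],"linear": [0,0,0],"grip": 0.085},{"delta_rot": [0,0,0],"linear": [0,0,0],"grip": 0.085}]'

```text
t: 19.4
tool_pos: [0.4252, 0.0138, 0.0222]
tool_rot: [2.221, 2.222, 0.0]
contact_force: [0.2, -0.1, 0.0]
opening: 0.085
grip_force: 0.0
```

jog_arm --steps '[{"delta_rot": [0,0,0],"linear": [0,0,-0.015],"grip": 0.085},{"delta_rot": [0,0,0],"linear": [0,0,-0.035],"grip": 0.085},{"delta_rot": [0,0,0],"linear": [0,0,-0.045],"grip": 0.085},{"delta_rot": [0,0,0],"linear": [0,0,-0.045],"grip": 0.085},{"delta_rot": [0,0,0],"linear": [0,0,-0.045],"grip": 0.085},{"delta_rot": [0,0,0],"linear": [0,0,-0.02],"grip": 0.085},{"delta_rot": [0,0,0],"linear": [0,0,0],"grip": 0.085}]'

```text
t: 20.1
tool_pos: [0.4273, 0.0135, 0.2317]
tool_rot: [2.216, 2.217, 0.008]
contact_force: [1.1, -0.6, 0.2]
opening: 0.0846
grip_force: 0.0
```

```bash
python3 - 2>/dev/null <<'E'
from h import *
snap('wrist','w7');im,P=cloud('w7');Z=P[...,2]
m=(Z>.04)&(Z<.06)&(P[...,1]>-.06)&(P[...,1]<.12)&(abs(P[...,0]-.425)<.03);q=P[m]
print(cv2.minAreaRect((q[:,:2]*1000).astype('float32')),np.median(q[:,2]),np.linalg.lstsq(np.c_[q[:,:2],np.ones(len(q))],q[:,2],rcond=None)[0], np.load('pics/w7.npz')['p'])
m=(im.max(-1)<45)&(abs(Z-.003)<.005)&(abs(P[...,0]-.427)<.09)
print('mat',np.percentile(P[m],[1,99],axis=0))
E
```

```text
((425.5672302246094, 27.90338134765625), (130.3544158935547, 22.010122299194336), 89.9172592163086) 0.050793263819798595 [-0.00102094 -0.01024839  0.05148926] [0.42725175 0.01350727 0.23171885]
mat [[ 0.36928925 -0.08336322  0.00116444]
 [ 0.48767022  0.13153208  0.00491571]]
```

jog_arm --steps '[{"delta_rot": [0,0,0],"linear": [-0.017,0.038,0],"grip": 0.085},{"delta_rot": [0,0,0],"linear": [-0.017,0.039,0],"grip": 0.085},{"delta_rot": [0,0,0],"linear": [-0.017,0.039,0],"grip": 0.085},{"delta_rot": [0,0,0],"linear": [-0.017,0.039,0],"grip": 0.085},{"delta_rot": [0,0,0],"linear": [-0.018,0.039,0],"grip": 0.085},{"delta_rot": [0,0,0],"linear": [0,0,0],"grip": 0.085},{"delta_rot": [0,0,0],"linear": [0,0,0],"grip": 0.085},{"delta_rot": [0,0,0],"linear": [0,0,0],"grip": 0.085}]'

```text
t: 20.95
tool_pos: [0.6178, -0.0716, 0.2255]
tool_rot: [-2.219, -2.22, 0.002]
contact_force: [-1.1, -0.6, 0.8]
opening: 0.0848
grip_force: 0.0
```

```bash
python3 - 2>/dev/null <<'E'
from h import *
snap('wrist','w8');im,P=cloud('w8');rect(P,[.62,-.072],.142,.04);print(np.load('pics/w8.npz')['p'],np.load('pics/w8.npz')['r'])
snap('top','t8');im,P=cloud('t8')
m=(P[...,2]>.012)&(P[...,2]<.03)&(abs(P[...,0]-.55)<.13)&(abs(P[...,1]+.294)<.14);m[:, :345]=0
print('tray',cv2.minAreaRect((P[m][:,:2]*1000).astype('float32')))
E
```

```text
rect ((620.2727661132812, -72.13578796386719), (39.87860107421875, 40.38311767578125), 0.06839001178741455) 0.142
[ 0.6177938  -0.07158349  0.22548592] [-2.21909622e+00 -2.22021341e+00  2.21174236e-03]
tray ((551.463134765625, -297.984375), (186.24415588378906, 211.5355987548828), 1.4538687467575073)
```

jog_arm --steps '[{"delta_rot": [0,0,0],"linear": [0,0.002,0.025],"grip": 0.085},{"delta_rot": [0,0,0],"linear": [0,0,0.035],"grip": 0.085},{"delta_rot": [0,0,0],"linear": [0,0,0.035],"grip": 0.085},{"delta_rot": [0,0,0],"linear": [0,0,0.03],"grip": 0.085},{"delta_rot": [0,0,0],"linear": [0,0,0],"grip": 0.085},{"delta_rot": [0,0,0],"linear": [0,0,0],"grip": 0.085}]'

```text
t: 21.65
tool_pos: [0.6207, -0.0718, 0.1028]
tool_rot: [2.221, 2.222, 0.0]
contact_force: [0.3, -0.1, 0.1]
opening: 0.0853
grip_force: 0.0
```

jog_arm --steps '[{"delta_rot": [0,0,0],"linear": [0,0,0],"grip": 0.03},{"delta_rot": [0,0,0],"linear": [0,0,0],"grip": 0.03},{"delta_rot": [0,0,0],"linear": [0,0,0],"grip": 0.03},{"delta_rot": [0,0,0],"linear": [0,0,0],"grip": 0.03},{"delta_rot": [0,0,0],"linear": [0,0,0],"grip": 0.03},{"delta_rot": [0,0,0],"linear": [0,0,0],"grip": 0.03},{"delta_rot": [0,0,0],"linear": [0,0,0],"grip": 0.03},{"delta_rot": [0,0,0],"linear": [0,0,0],"grip": 0.03}]' --newtons 80

```text
t: 22.45
tool_pos: [0.6216, -0.0724, 0.1042]
tool_rot: [2.22, 2.221, 0.0]
contact_force: [-3.3, 0.5, 6.2]
opening: 0.0389
grip_force: 80.5
```

jog_arm --steps '[{"delta_rot": [0,0,0],"linear": [0,0,-0.004],"grip": 0.03},{"delta_rot": [0,0,0],"linear": [0,0,-0.005],"grip": 0.03},{"delta_rot": [0,0,0],"linear": [0,0,-0.006],"grip": 0.03},{"delta_rot": [0,0,0],"linear": [0,0,-0.01],"grip": 0.03},{"delta_rot": [0,0,0],"linear": [0,0,-0.015],"grip": 0.03},{"delta_rot": [0,0,0],"linear": [0,0,-0.02],"grip": 0.03},{"delta_rot": [0,0,0],"linear": [0,0,-0.02],"grip": 0.03},{"delta_rot": [0,0,0],"linear": [0,0,-0.01],"grip": 0.03},{"delta_rot": [0,0,0],"linear": [0,0,0],"grip": 0.03},{"delta_rot": [0,0,0],"linear": [0,0,0],"grip": 0.03}]'

```text
t: 23.45
tool_pos: [0.6206, -0.0721, 0.1913]
tool_rot: [-2.22, -2.221, 0.001]
contact_force: [-0.5, 0.1, -6.3]
opening: 0.0392
grip_force: 83.2
```

```bash
python3 - 2>/dev/null <<'E'
from h import *
snap('scene','sc9');snap('wrist','w9');im,P=cloud('w9');p=np.load('pics/w9.npz')['p'];print(p)
m=(np.linalg.norm(P[...,:2]-p[:2],axis=-1)<.035)&(P[...,2]>p[2]+.02);q=P[m];print(len(q),np.median(q,0)-p)
im=cv2.imread('pics/sc9.png');cv2.imwrite('pics/sc9c.png',cv2.resize(im[150:330,130:430],None,fx=2.5,fy=2.5))
E
```

```text
[ 0.62020314 -0.07194558  0.19056642]
31526 [1.66304612e-05 1.17713052e-02 3.96988433e-02]
```

View pics/sc9c.png

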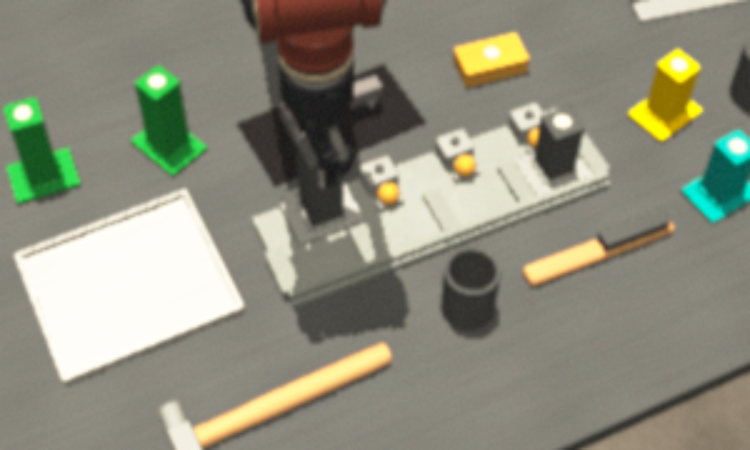

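The foot is held upright above its nest, at crop (320,190). Carrying it to the tray.

jog_arm --steps '[{"delta_rot": [0,0,0],"linear": [-0.02,-0.006,0],"grip": 0.03},{"delta_rot": [0,0,0],"linear": [-0.035,-0.01,0],"grip": 0.03},{"delta_rot": [0,0,0],"linear": [-0.04,-0.01,0],"grip": 0.03},{"delta_rot": [0,0,0],"linear": [-0.04,-0.01,0],"grip": 0.03},{"delta_rot": [0,0,0],"linear": [-0.04,-0.01,0],"grip": 0.03},{"delta_rot": [0,0,0],"linear": [-0.04,-0.01,0],"grip": 0.03},{"delta_rot": [0,0,0],"linear": [-0.035,-0.008,0],"grip": 0.03},{"delta_rot": [0,0,0],"linear": [-0.023,-0.004,0],"grip": 0.03},{"delta_rot": [0,0,0],"linear": [0,0,0],"grip": 0.03},{"delta_rot": [0,0,0],"linear": [0,0,0],"grip": 0.03}]'

```text
t: 24.55
tool_pos: [0.5525, -0.345, 0.1905]
tool_rot: [-2.22, -2.218, -0.0]
contact_force: [0.9, 1.1, -6.1]
opening: 0.0394
grip_force: 82.9
```

jog_arm --steps '[{"delta_rot": [0,0,0],"linear": [0,0,0.02],"grip": 0.03},{"delta_rot": [0,0,0],"linear": [0,0,0.03],"grip": 0.03},{"delta_rot": [0,0,0],"linear": [0,0,0.02],"grip": 0.03},{"delta_rot": [0,0,0],"linear": [0,0,0.01],"grip": 0.03},{"delta_rot": [0,0,0],"linear": [0,0,0.006],"grip": 0.03},{"delta_rot": [0,0,0],"linear": [0,0,0],"grip": 0.03},{"delta_rot": [0,0,0],"linear": [0,0,0],"grip": 0.03},{"delta_rot": [0,0,0],"linear": [0,0,0],"grip": 0.03}]'

```text
t: 25.35
tool_pos: [0.5541, -0.3457, 0.1079]
tool_rot: [2.219, 2.22, 0.001]
contact_force: [0.2, -0.3, -4.7]
opening: 0.0393
grip_force: 82.8
```

jog_arm --steps '[{"delta_rot": [0,0,0],"linear": [0,0,0.005],"grip": 0.03},{"delta_rot": [0,0,0],"linear": [0,0,0.003],"grip": 0.03},{"delta_rot": [0,0,0],"linear": [0,0,0.002],"grip": 0.03},{"delta_rot": [0,0,0],"linear": [0,0,0.001],"grip": 0.03},{"delta_rot": [0,0,0],"linear": [0,0,0],"grip": 0.03},{"delta_rot": [0,0,0],"linear": [0,0,0],"grip": 0.03}]'

```text
t: 25.95
tool_pos: [0.5532, -0.3453, 0.0973]
tool_rot: [-2.221, -2.222, 0.001]
contact_force: [-4.7, 3.2, 5.4]
opening: 0.0394
grip_force: 84.0
```

jog_arm --steps '[{"delta_rot": [0,0,0],"linear": [0,0,-0.0007],"grip": 0.03},{"delta_rot": [0,0,0],"linear": [0,0,0],"grip": 0.04},{"delta_rot": [0,0,0],"linear": [0,0,0],"grip": 0.05},{"delta_rot": [0,0,0],"linear": [0,0,0],"grip": 0.07},{"delta_rot": [0,0,0],"linear": [0,0,0],"grip": 0.085},{"delta_rot": [0,0,0],"linear": [0,0,0],"grip": 0.085},{"delta_rot": [0,0,0],"linear": [0,0,0],"grip": 0.085},{"delta_rot": [0,0,0],"linear": [0,0,0],"grip": 0.085}]'

```text
t: 26.75
tool_pos: [0.5533, -0.3452, 0.0958]
tool_rot: [2.221, 2.222, 0.0]
contact_force: [0.4, -0.3, -0.2]
opening: 0.085
grip_force: 0.0
```

jog_arm --steps '[{"delta_rot": [0,0,0],"linear": [0,0,-0.015],"grip": 0.085},{"delta_rot": [0,0,0],"linear": [0,0,-0.035],"grip": 0.085},{"delta_rot": [0,0,0],"linear": [0,0,-0.04],"grip": 0.085},{"delta_rot": [0,0,0],"linear": [0,0,-0.03],"grip": 0.085},{"delta_rot": [0,0,0],"linear": [0,0,0],"grip": 0.085},{"delta_rot": [0,0,0],"linear": [0,0,0],"grip": 0.085}]'

```text
t: 27.35
tool_pos: [0.5538, -0.3456, 0.218]
tool_rot: [2.219, 2.219, 0.001]
contact_force: [-0.4, 1.1, 0.0]
opening: 0.0851
grip_force: 0.0
```

```bash
python3 - 2>/dev/null <<'E'
from h import *
snap('wrist','w10');im,P=cloud('w10');rect(P,[.553,-.345],.135,.04,.008);print(np.load('pics/w10.npz')['p'])
E
```

```text
rect ((552.0372314453125, -345.2548522949219), (40.273258209228516, 40.01832580566406), 89.58755493164062) 0.135
[ 0.55376871 -0.34556466  0.21800536]
```

jog_arm --steps '[{"delta_rot": [0,0,0],"linear": [0.03,0.005,0],"grip": 0.085},{"delta_rot": [0,0,0],"linear": [0.045,0.005,0],"grip": 0.085},{"delta_rot": [0,0,0],"linear": [0.045,0.005,0],"grip": 0.085},{"delta_rot": [0,0,0],"linear": [0.045,0.005,0],"grip": 0.085},{"delta_rot": [0,0,0],"linear": [0.045,0.005,0],"grip": 0.085},{"delta_rot": [0,0,0],"linear": [0.045,0.005,0],"grip": 0.085},{"delta_rot": [0,0,0],"linear": [0.045,0.005,0],"grip": 0.085},{"delta_rot": [0,0,0],"linear": [0.045,0.005,0],"grip": 0.085},{"delta_rot": [0,0,0],"linear": [0.045,0.005,0],"grip": 0.085},{"delta_rot": [0,0,0],"linear": [0.045,0.005,0],"grip": 0.085}]'

```text
t: 28.4
tool_pos: [0.6018, 0.0917, 0.2135]
tool_rot: [-2.219, -2.22, 0.004]
contact_force: [0.7, -0.5, 0.7]
opening: 0.085
grip_force: 0.0
```

jog_arm --steps '[{"delta_rot": [0,0,0],"linear": [0.045,0.005,0],"grip": 0.085},{"delta_rot": [0,0,0],"linear": [0.045,0.005,0],"grip": 0.085},{"delta_rot": [0,0,0],"linear": [0.04,0.005,0],"grip": 0.085},{"delta_rot": [0,0,0],"linear": [0.0235,0.005,0.01],"grip": 0.085},{"delta_rot": [0,0,0],"linear": [0,0,0.02],"grip": 0.085},{"delta_rot": [0,0,0],"linear": [0,0,0],"grip": 0.085},{"delta_rot": [0,0,0],"linear": [0,0,0],"grip": 0.085}]'

```text
t: 29.1
tool_pos: [0.6219, 0.2428, 0.1837]
tool_rot: [-2.22, -2.22, 0.006]
contact_force: [-0.1, -0.3, 0.3]
opening: 0.0847
grip_force: 0.0
```

```bash
python3 - 2>/dev/null <<'E'
from h import *
snap('wrist','w11');im,P=cloud('w11');rect(P,[.6238,.243],.112,.04);print(np.load('pics/w11.npz')['p'],np.load('pics/w11.npz')['r'])
E
```

```text
rect ((623.9423828125, 242.7974853515625), (40.145111083984375, 39.8029899597168), 89.09805297851562) 0.1121
[0.62187814 0.24284472 0.18367242] [-2.21993047 -2.22007496  0.00577102]
```

Aligned. Go down 0.110 to z≈0.074, grip and lift.

jog_arm --steps '[{"delta_rot": [0,0,0],"linear": [0,0.001,0.025],"grip": 0.085},{"delta_rot": [0,0,0],"linear": [0,0,0.035],"grip": 0.085},{"delta_rot": [0,0,0],"linear": [0,0,0.03],"grip": 0.085},{"delta_rot": [0,0,0],"linear": [0,0,0.02],"grip": 0.085},{"delta_rot": [0,0,0],"linear": [0,0,0],"grip": 0.085},{"delta_rot": [0,0,0],"linear": [0,0,0],"grip": 0.085}]'

```text
t: 29.75
tool_pos: [0.6247, 0.2429, 0.077]
tool_rot: [2.222, 2.22, 0.001]
contact_force: [-0.6, -0.2, 0.6]
opening: 0.0848
grip_force: 0.0
```

jog_arm --steps '[{"delta_rot": [0,0,0],"linear": [0,0,0],"grip": 0.03},{"delta_rot": [0,0,0],"linear": [0,0,0],"grip": 0.03},{"delta_rot": [0,0,0],"linear": [0,0,0],"grip": 0.03},{"delta_rot": [0,0,0],"linear": [0,0,0],"grip": 0.03},{"delta_rot": [0,0,0],"linear": [0,0,0],"grip": 0.03},{"delta_rot": [0,0,0],"linear": [0,0,0],"grip": 0.03},{"delta_rot": [0,0,0],"linear": [0,0,0],"grip": 0.03},{"delta_rot": [0,0,0],"linear": [0,0,0],"grip": 0.03}]' --newtons 80

```text
t: 30.55
tool_pos: [0.6246, 0.2436, 0.0775]
tool_rot: [2.221, 2.221, 0.002]
contact_force: [-3.4, -0.1, 6.0]
opening: 0.039
grip_force: 81.8
```

jog_arm --steps '[{"delta_rot": [0,0,0],"linear": [0,0,-0.004],"grip": 0.03},{"delta_rot": [0,0,0],"linear": [0,0,-0.005],"grip": 0.03},{"delta_rot": [0,0,0],"linear": [0,0,-0.006],"grip": 0.03},{"delta_rot": [0,0,0],"linear": [0,0,-0.01],"grip": 0.03},{"delta_rot": [0,0,0],"linear": [0,0,-0.015],"grip": 0.03},{"delta_rot": [0,0,0],"linear": [0,0,-0.02],"grip": 0.03},{"delta_rot": [0,0,0],"linear": [0,0,-0.03],"grip": 0.03},{"delta_rot": [0,0,0],"linear": [0,0,-0.02],"grip": 0.03},{"delta_rot": [0,0,0],"linear": [0,0,0],"grip": 0.03},{"delta_rot": [0,0,0],"linear": [0,0,0],"grip": 0.03}]'

```text
t: 31.55
tool_pos: [0.6235, 0.2433, 0.1855]
tool_rot: [-2.221, -2.221, 0.001]
contact_force: [-0.1, -0.3, -5.8]
opening: 0.039
grip_force: 83.3
```

```bash
python3 - 2>/dev/null <<'E'
from h import *
snap('wrist','w12');im,P=cloud('w12');p=np.load('pics/w12.npz')['p'];print(p)
m=(np.linalg.norm(P[...,:2]-p[:2],axis=-1)<.035)&(P[...,2]>p[2]+.02);q=P[m];print(len(q),np.median(q,0)-p)
E
```

```text
[0.62354449 0.24334439 0.18549682]
30625 [-5.84310962e-05  1.16618269e-02  4.34339716e-02]
```

jog_arm --steps '[{"delta_rot": [0,0,0],"linear": [-0.025,-0.006,0],"grip": 0.03},{"delta_rot": [0,0,0],"linear": [-0.04,-0.006,0],"grip": 0.03},{"delta_rot": [0,0,0],"linear": [-0.045,-0.006,0],"grip": 0.03},{"delta_rot": [0,0,0],"linear": [-0.045,-0.006,0],"grip": 0.03},{"delta_rot": [0,0,0],"linear": [-0.045,-0.006,0],"grip": 0.03},{"delta_rot": [0,0,0],"linear": [-0.045,-0.006,0],"grip": 0.03},{"delta_rot": [0,0,0],"linear": [-0.045,-0.006,0],"grip": 0.03},{"delta_rot": [0,0,0],"linear": [-0.045,-0.006,0],"grip": 0.03},{"delta_rot": [0,0,0],"linear": [-0.045,-0.006,0],"grip": 0.03},{"delta_rot": [0,0,0],"linear": [-0.045,-0.006,0],"grip": 0.03}]'

```text
t: 32.6
tool_pos: [0.5623, -0.1827, 0.1831]
tool_rot: [-2.218, -2.219, 0.002]
contact_force: [1.2, 0.3, -4.6]
opening: 0.0391
grip_force: 83.1
```

jog_arm --steps '[{"delta_rot": [0,0,0],"linear": [-0.035,-0.006,0],"grip": 0.03},{"delta_rot": [0,0,0],"linear": [-0.0235,-0.0055,0],"grip": 0.03},{"delta_rot": [0,0,0],"linear": [0,0,0],"grip": 0.03},{"delta_rot": [0,0,0],"linear": [0,0,0.02],"grip": 0.03},{"delta_rot": [0,0,0],"linear": [0,0,0.03],"grip": 0.03},{"delta_rot": [0,0,0],"linear": [0,0,0.025],"grip": 0.03},{"delta_rot": [0,0,0],"linear": [0,0,0.015],"grip": 0.03},{"delta_rot": [0,0,0],"linear": [0,0,0],"grip": 0.03},{"delta_rot": [0,0,0],"linear": [0,0,0],"grip": 0.03},{"delta_rot": [0,0,0],"linear": [0,0,0],"grip": 0.03}]'

```text
t: 33.6
tool_pos: [0.5539, -0.2406, 0.0977]
tool_rot: [2.219, 2.22, 0.001]
contact_force: [0.1, -0.9, -4.5]
opening: 0.0389
grip_force: 82.9
```

jog_arm --steps '[{"delta_rot": [0,0,0],"linear": [0,0,0.01],"grip": 0.03},{"delta_rot": [0,0,0],"linear": [0,0,0.006],"grip": 0.03},{"delta_rot": [0,0,0],"linear": [0,0,0.003],"grip": 0.03},{"delta_rot": [0,0,0],"linear": [0,0,0],"grip": 0.03},{"delta_rot": [0,0,0],"linear": [0,0,0],"grip": 0.03},{"delta_rot": [0,0,0],"linear": [0,0,0],"grip": 0.03}]'

```text
t: 34.2
tool_pos: [0.5529, -0.2403, 0.0771]
tool_rot: [2.221, 2.221, 0.0]
contact_force: [-0.9, -0.1, -5.5]
opening: 0.0392
grip_force: 83.3
```

jog_arm --steps '[{"delta_rot": [0,0,0],"linear": [0,0,0.002],"grip": 0.03},{"delta_rot": [0,0,0],"linear": [0,0,0.002],"grip": 0.03},{"delta_rot": [0,0,0],"linear": [0,0,0.001],"grip": 0.03},{"delta_rot": [0,0,0],"linear": [0,0,0],"grip": 0.03},{"delta_rot": [0,0,0],"linear": [0,0,0],"grip": 0.03}]'

```text
t: 34.7
tool_pos: [0.5527, -0.2402, 0.0717]
tool_rot: [-2.221, -2.222, 0.0]
contact_force: [0.6, 0.8, -4.1]
opening: 0.0387
grip_force: 83.3
```

jog_arm --steps '[{"delta_rot": [0,0,0],"linear": [0,0,0.001],"grip": 0.03},{"delta_rot": [0,0,0],"linear": [0,0,0],"grip": 0.03},{"delta_rot": [0,0,0],"linear": [0,0,0],"grip": 0.03}]'

```text
t: 35.0
tool_pos: [0.5527, -0.2402, 0.0708]
tool_rot: [-2.221, -2.222, 0.0]
contact_force: [0.4, 0.5, -4.9]
opening: 0.039
grip_force: 83.3
```

jog_arm --steps '[{"delta_rot": [0,0,0],"linear": [0,0,0.001],"grip": 0.03},{"delta_rot": [0,0,0],"linear": [0,0,0],"grip": 0.03},{"delta_rot": [0,0,0],"linear": [0,0,0],"grip": 0.03}]'

```text
t: 35.3
tool_pos: [0.5528, -0.2403, 0.0706]
tool_rot: [2.221, 2.222, -0.0]
contact_force: [-3.0, 1.5, 1.5]
opening: 0.0394
grip_force: 83.7
```

Contact with the floor. Release and back off.

jog_arm --steps '[{"delta_rot": [0,0,0],"linear": [0,0,0],"grip": 0.04},{"delta_rot": [0,0,0],"linear": [0,0,0],"grip": 0.05},{"delta_rot": [0,0,0],"linear": [0,0,0],"grip": 0.07},{"delta_rot": [0,0,0],"linear": [0,0,0],"grip": 0.085},{"delta_rot": [0,0,0],"linear": [0,0,0],"grip": 0.085},{"delta_rot": [0,0,0],"linear": [0,0,0],"grip": 0.085},{"delta_rot": [0,0,0],"linear": [0,0,0],"grip": 0.085}]'

```text
t: 36.0
tool_pos: [0.5527, -0.2402, 0.0698]
tool_rot: [2.221, 2.222, 0.0]
contact_force: [-0.6, 0.0, 0.3]
opening: 0.0852
grip_force: 0.0
```

jog_arm --steps '[{"delta_rot": [0,0,0],"linear": [0,0,-0.015],"grip": 0.085},{"delta_rot": [0,0,0],"linear": [0,0,-0.035],"grip": 0.085},{"delta_rot": [0,0,0],"linear": [0,0,-0.045],"grip": 0.085},{"delta_rot": [0,0,0],"linear": [0,0,-0.045],"grip": 0.085},{"delta_rot": [0,0,0],"linear": [0.03,0,-0.02],"grip": 0.085},{"delta_rot": [0,0,0],"linear": [0.04,0,0],"grip": 0.085},{"delta_rot": [0,0,0],"linear": [0.04,0,0],"grip": 0.085},{"delta_rot": [0,0,0],"linear": [0.03,0,0],"grip": 0.085},{"delta_rot": [0,0,0],"linear": [0,0,0],"grip": 0.085},{"delta_rot": [0,0,0],"linear": [0,0,0],"grip": 0.085}]'

```text
t: 37.0
tool_pos: [0.5528, -0.0999, 0.231]
tool_rot: [2.218, 2.222, 0.001]
contact_force: [-0.1, -0.6, -0.2]
opening: 0.0851
grip_force: 0.0
```

```bash
python3 - 2>/dev/null <<'E'
from h import *
for n in('wrist','top'):
    snap(n,n+'13');im,P=cloud(n+'13');rect(P,[.553,-.345],.135,.04,.008);rect(P,[.553,-.24],.105,.04,.008)
    m=(abs(P[...,2]-.05)<.008)&(P[...,1]>-.06)&(P[...,1]<.12)&(abs(P[...,0]-.425)<.04)
    print('probe',m.sum(),cv2.minAreaRect((P[m][:,:2]*1000).astype('float32')))
E
```

```text
rect ((0.0, 0.0), (0.0, 0.0), 0.0) nan
rect ((552.2749633789062, -240.97308349609375), (41.19727325439453, 39.944393157958984), 89.68958282470703) 0.105
probe 3241 ((426.251708984375, 7.020881652832031), (22.208961486816406, 90.46222686767578), 0.026566442102193832)
rect ((550.5068969726562, -343.700927734375), (39.562095642089844, 40.871849060058594), 0.4927592873573303) 0.1345
rect ((551.289306640625, -224.29580688476562), (11.10761833190918, 40.05789566040039), 87.67378234863281) 0.1041
probe 465 ((424.3275146484375, 28.631118774414062), (129.1196746826172, 20.421648025512695), 89.78834533691406)
```

View pics/top13.png

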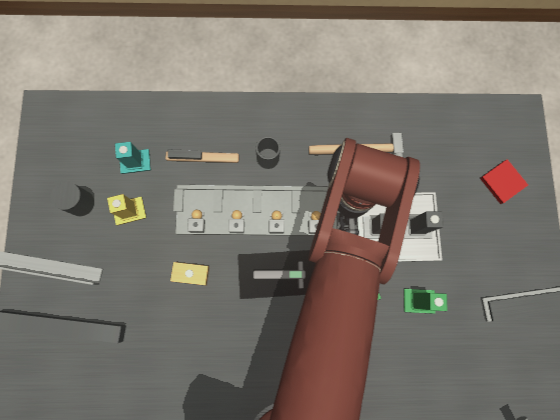

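The top view shows both feet upright in the tray at about (380,225) and (432,222). The probe stands on the mat at (280,273), the nests are empty and the bystanders have not moved.

```bash
python3 -c "
from station import ctrl
print(ctrl.finish_job())"
```

```text
the job is handed in; nothing more can be done
None
```

I handed the job in at about 37 s; the hand-in returned no verdict. I touched the reference spot, the 100 mm foot, the 130 mm foot and the reference spot again (only those two feet were present), put the probe back on its mat, and both feet stand upright in the tray.

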